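Free the forearm rest's swivel lock and swing it clear

TASK

The forearm rest is locked by a sprung index plunger. Pull the plunger's T-handle up, twist it into one of its rest notches and let go so that it stays retracted, then swing the black pad round, away from the robot, until it is fully against its stop. Leave the bottle, the jar and the carton where they stand.

Things in the scene. Friction and masses are not known exactly. Their poses are not given: they have to be found in the camera images.
- armrest: Fixed base of the forearm rest. Origin on the table right under the pad's vertical swivel axis, z up. In mm: steel foot plate x -110..110, y -170..130, 12 thick. The pad starts along +y. The plunger's vertical axis is at x 0, y -95, on a grey bridge (x -22..22, y -150..-68, top z 80); the steel notched collar round it has radius 21, top z 104.
- swivel (a point): Point on the pad's vertical swivel axis, 87 mm above the table, inside the pad; fixed to the base, axes as the base. An aluminium index disc, radius 110 mm, 50 to 55 mm above the table, turns with the pad about this axis.
- handle_grip (a point): Centre of the plunger's black T-handle, on the plunger's vertical axis; at rest 130 mm above the table. The bar is 48 mm long (point's y), 14 mm wide (point's x, the sides to pinch) and 20 mm high; its underside is 16 mm above the collar at rest.
- plunger (a joint): Lift of the plunger, m: 0 = down, its pin locking the disc; 0.022 = fully up. A spring pulls it down with 6 N at 0, 10 N at full lift. A cross-pin under the handle sits in a deep slot, so the handle turns only when lifted 0.015 to 0.022 (aim at 0.018). In a rest notch it stays at about 0.009, clear of the disc.
- handle (a joint): Twist of the handle, rad, anticlockwise from above positive, about 0 at the start (bar pointing at the swivel axis). Rest notches at +1.05 and -1.05 (60 degrees; either will do), with sloping flanks that centre the handle from about 0.25 rad off. End stops at +-1.3. Let go near 0, it snaps back down.
- pad (a joint): Swivel of the pad, rad: 0 = locked start position (pad along the armrest's +y), grows clockwise seen from above (towards the armrest's +x), 0.6 = against its stop. Stiff swivel (about 0.2 N m of friction): it stays where it is left. Locked while the plunger is down.
- pad_end (a point): Point inside the pad near its free end, 190 mm from the swivel axis, 87 mm above the table, on its centre line. Its y axis runs along the pad to the free end, x sideways, the way it swings open. The black pad is 96 mm wide, from 5 mm behind the swivel axis to 245 mm; underside 64 mm, top 110 mm above the table. Push its side near here.
- wash_bottle_mid (a point): Bystander: white squeeze bottle with a thin nozzle, 60 mm across, 165 mm high; the point is on its axis 70 mm up. On the far side of the plunger, seen from the robot.
- salve_jar_mid (a point): Bystander: small amber jar with a metal lid, 60 mm across, 50 mm high; the point is its centre. Beside the bottle, on the far side of the plunger.
- carton_mid (a point): Bystander: plain cardboard carton 75 x 130 x 60 mm high (x, y, z of the point); the point is its centre. On the plunger's side of the rest, to the robot's right.

How it is judged:
On the way, in this order (a step that is already met when the one before it is completed fails the run):
1. the plunger rests retracted in a rest notch, with the gripper off the handle (value of joint plunger between 0.007 and 0.0125 m and (value of joint handle above 0.8 rad or value of joint handle below -0.8 rad) and contact force between handle and the fingers below 0.3 N), for 0.3 s.
2. the pad is swung round against its stop (value of joint pad above 0.54 rad), for 0.2 s.
At the end, for the whole second after the job is handed in: The plunger rests retracted in one of its two rest notches (lift 7 to 12.5 mm, handle twisted more than 0.8 rad either way), the pad stands within 0.06 rad of its stop (swivel over 0.54 rad), and the bottle, jar and carton are each within 30 mm of where they stood (value of joint plunger between 0.007 and 0.0125 m and (value of joint handle above 0.8 rad or value of joint handle below -0.8 rad) and value of joint pad above 0.54 rad and distance of each of wash_bottle_mid, salve_jar_mid, carton_mid from where it was at the start of the episode below 0.03 m); the robot touches nothing.
It fails at once if the bottle, the jar or the carton is shifted by more than 30 mm or knocked over (distance of any of wash_bottle_mid, salve_jar_mid, carton_mid from where it was at the start of the episode above 0.03 m).
It also fails if it takes over 48 s, if anything falls off the work surface, if the arm or the gripper's body presses on something with over 40 N, if the wrist force passes 120 N, or if a joint passes its speed limit or range.

ROBOT

A 6-joint arm with a two-finger parallel gripper is mounted at the origin on the work surface. World frame = base frame: x ahead of the robot, y to its left, z up, the work surface at z = 0. Lengths are in m, angles in rad, forces in N, time in s.
With the tool pointing down it reaches from about 0.3 to 0.85 m from the base axis. Payload 4.2 kg.
Tool frame: the origin (TCP) lies at the very end of the fingers, on their centre line; the grasp point (between the pads) lies 19 mm behind it; x points along the fingers, y is the direction in which the jaws open and shut, and the axes are right-handed (so a half turn about x gives the same grasp; the last joint's range is limited). The gripper opens to 91 mm and grips with 3 to 60 N. Pads are 32 mm wide; open, the fingers measure 118 mm over their backs; the gripper's body (76 mm by 178 mm) begins 60 mm behind the grasp point.
Start: joints at [1.146, 0.32, 1.565, -0, 1.257, -0.02], TCP at [0.226, 0.529, 0.214] pointing down, gripper open.
Joint ranges: [-3.11, 3.11], [-0.84, 2.01], [0.21, 2.61], [-1.34, 4.49], [0.05, 2.63], [-2.56, 2.56]. Speed limits (rad/s): [2.57, 2.57, 3.14, 3.14, 3.14, 3.14].

INTERFACE

Orientations are given as a 3x3 rotation matrix whose columns are the frame's x, y, z axes.
In Python, from station import ctrl, grip, cams, ticket gives the robot as it stands. The module is installed in compiled form; this text tells all that it offers. Calls block until the motion is done:
- ctrl.move_pose(position, orientation): joint-space move of the TCP to a pose.
- ctrl.movel(position, attitude=None, feed=0.15): straight line of the TCP; attitude=None keeps the orientation; feed is the mean speed in m/s.
- ctrl.move_j(angles): joint-space move.
- grip(opening, grip_force=None): opening from 0.0 (shut) to 1.0 (fully open); grip_force is the grip in N (None keeps the last); returns when the fingers have stopped.
- ctrl.wait(seconds).
- ctrl.inverse_kinematics(position, orientation): joint angles nearest the present ones, or None.
- ctrl.read_state(): the state.
- cams.snapshot(name): name is "side" or "top"; returns a dict with "img" (480x640x3 uint8, red, green, blue), "fx", "fy", "cx", "cy" (pixels), "xyz" and "attitude" of the camera in the world. Camera axes: x right, y down, z forward; pixel columns grow to the right and rows downward; lengths in m; the calibration is good to about 2 mm. A picture is of the moment at which its call begins. There is no depth.
A pose or a line that the arm cannot do raises ctrl.PlanningError and nothing moves.
- ticket.sign_off(): hands the job in, once; it reports no verdict.
The state is a dict: "clock": time; "joint_pos": joint angles; "joint_velocities": joint speeds; "tau": joint torques, N m; "eef_pos": TCP position; "tcp_rot": TCP orientation; "wrist_force": force on the tool from outside, world axes, zero at the start; "moment": the same for the moment, N m; "grip_width": opening from 0.0 (shut) to 1.0 (fully open).
Only numpy, scipy, OpenCV 4.12 (cv2) and the standard library are available. Lean on these libraries where they do the work, as an engineer would, in place of code of your own. Each camera call takes 0.05 s, during which the arm holds its last target.

## Working session

There is one attempt and no reset: what is moved stays moved. The work goes in short steps, each a Python script; the robot and the scene stay as the last script left them, time stands still between calls to the robot, and variables do not carry over. Pictures are saved under pics/ and viewed, and the job is handed in when it is done.

```bash
mkdir -p pics; python3 - <<'E'
from station import ctrl,grip,cams,ticket
import cv2,pickle
d={}
for n in("side","top"):
    s=cams.snapshot(n);d[n]=s;cv2.imwrite(f"pics/{n}0.png",s["img"][:,:,::-1])
    print(n,s["fx"],s["cx"],s["cy"],s["xyz"],s["attitude"])
pickle.dump(d,open("c0.pkl","wb"))
st=ctrl.read_state();print(st["clock"],st["tcp_rot"],st["wrist_force"])
E
```

```text
side 544.6972400344278 316.8612689333026 249.06495305265537 [ 0.10641637 -0.73458805  0.85956973] [[ 0.83229864 -0.36927811  0.41341583]
 [-0.55427711 -0.56446012  0.61168755]
 [ 0.00747393 -0.73825364 -0.6744818 ]]
top 622.3255071733597 316.8721686778802 244.737536434894 [ 0.45540214 -0.02827812  1.08266823] [[-0.00755504 -0.98832141  0.15219628]
 [-0.99996239  0.0081152   0.00305966]
 [-0.00425903 -0.15216744 -0.98834555]]
0.1 [[-6.97728010e-04  3.93793565e-01  9.19198641e-01]
 [-1.50544131e-03  9.19197409e-01 -3.93794180e-01]
 [-9.99998623e-01 -1.65856083e-03 -4.85166791e-05]] [-0.39631332  0.05380263  0.74700145]
```

View pics/side0.png

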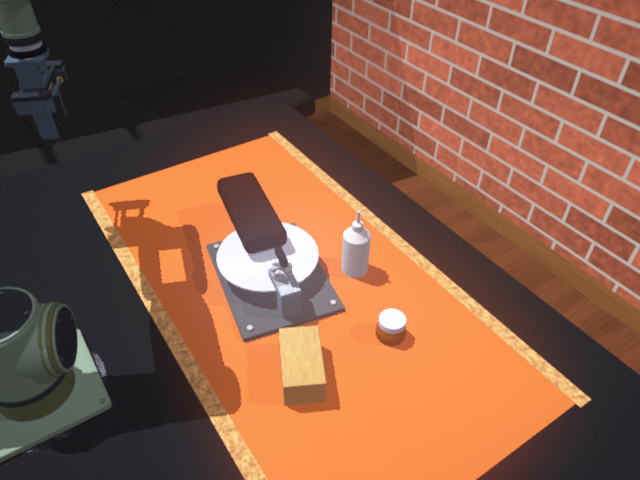

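View pics/top0.png

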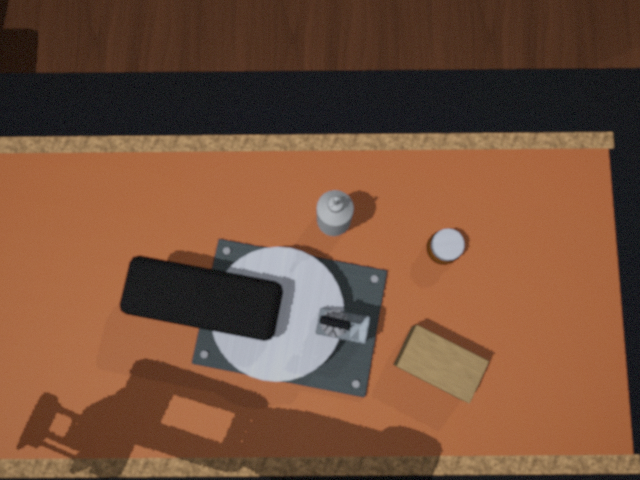

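```bash
cat > h.py <<'E'
import numpy as np,cv2
def ray(s,uv,z):
    R=np.array(s["attitude"]);c=np.array(s["xyz"])
    d=R@np.array([(uv[0]-s["cx"])/s["fx"],(uv[1]-s["cy"])/s["fy"],1.])
    return c+d*(z-c[2])/d[2]
def proj(s,p):
    q=np.array(s["attitude"]).T@(np.array(p)-np.array(s["xyz"]))
    return np.array([s["cx"]+s["fx"]*q[0]/q[2],s["cy"]+s["fy"]*q[1]/q[2]])
E
python3 - <<'E'
import pickle,cv2
d=pickle.load(open("c0.pkl","rb"))
t=d["top"]["img"][230:400,190:400,::-1]
cv2.imwrite("pics/t_crop.png",cv2.convertScaleAbs(cv2.resize(t,None,fx=3.5,fy=3.5,interpolation=cv2.INTER_CUBIC),alpha=1.6))
t=d["side"]["img"][215:345,200:360,::-1]
cv2.imwrite("pics/s_crop.png",cv2.resize(t,None,fx=4.5,fy=4.5,interpolation=cv2.INTER_CUBIC))
E
```

```text
(no output)
```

View pics/t_crop.png

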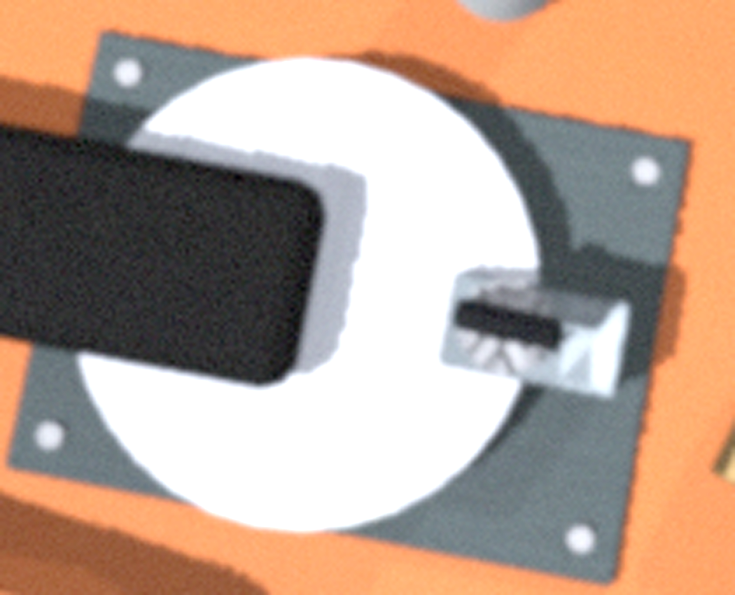

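View pics/s_crop.png

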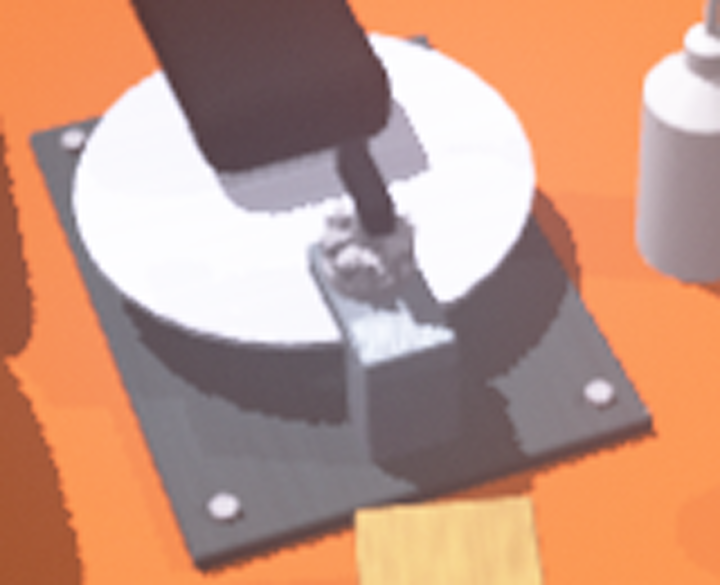

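```bash
cat >> h.py <<'E'
import pickle
E
python3 - <<'E'
from h import *
d=pickle.load(open("c0.pkl","rb"));t=d["top"];s=d["side"]
c=[(220,239.4),(387.1,270.6),(365.4,395.7),(192.9,363.4)]
L=np.array([(.11,.13),(.11,-.17),(-.11,-.17),(-.11,.13)])
W=np.array([ray(t,p,.012)[:2] for p in c])
Lc=L-L.mean(0);Wc=W-W.mean(0)
a=np.arctan2((Lc[:,0]*Wc[:,1]-Lc[:,1]*Wc[:,0]).sum(),(Lc*Wc).sum())
R=np.array([[np.cos(a),-np.sin(a)],[np.sin(a),np.cos(a)]])
o=W.mean(0)-R@L.mean(0)
print("origin",o,"yaw",a,"res mm",(W-(L@R.T+o))*1e3)
P=lambda x,y,z:np.r_[R@[x,y]+o,z]
print("plunger",P(0,-.095,.13), "from handle top view",ray(t,(335.1,322.6),.14))
print("proj side of grip", proj(s,P(0,-.095,.14)),"crop",(proj(s,P(0,-.095,.14))-[200,215])*4.5)
# handle bar dark mask angle
g=t["img"][305:340,312:362].max(2)
m=(g<45).astype(np.uint8);n,lab,stt,cen=cv2.connectedComponentsWithStats(m)
i=1+stt[1:,4].argmax();ys,xs=np.where(lab==i)
r=cv2.minAreaRect(np.c_[xs+312,ys+305].astype(np.float32));print(r,stt[i])
b=np.array([ray(t,p,.14)[:2] for p in cv2.boxPoints(r)]);print(b, b.mean(0))
for nm,uv,z in(("bottle cap",(337,203),.13),("jar top",(448,245),.05),("carton top",(443,362),.06),("padend L",(122,310),.11)):
    w=ray(t,uv,z);print(nm,w,"local",R.T@(w[:2]-o))
for q in[(415,326),(488,359),(472,401),(398,364)]:
    w=ray(t,q,.06);print("carton c",w[:2],R.T@(w[:2]-o))
E
```

```text
origin [0.50066492 0.03959146] yaw -0.1929814337034555 res mm [[-2.47330048 -2.15710187]
 [-1.97786987  2.31935395]
 [ 3.28705374  1.72490543]
 [ 1.16411661 -1.88715751]]
plunger [ 0.48244527 -0.05364503  0.13      ] from handle top view [ 0.48190032 -0.05186921  0.14      ]
proj side of grip [280.88144476 253.18659139] crop [363.96650143 171.83966124]
((335.11767578125, 321.9706115722656), (28.85175132751465, 7.2671709060668945), 12.52880859375) [  9  12  29  12 200]
[[ 0.48238779 -0.02954202]
 [ 0.49297695 -0.03200541]
 [ 0.48329125 -0.07427215]
 [ 0.4727367  -0.07174076]] [ 0.48284817 -0.05189008]
bottle cap [ 0.66792484 -0.05732364  0.13      ] local [ 0.18274198 -0.06303797]
jar top [ 0.6121724 -0.2450139  0.05     ] local [ 0.16402082 -0.25793663]
carton top [ 0.41967429 -0.22728509  0.06      ] local [-0.02830405 -0.27745533]
padend L [0.50478189 0.27917812 0.11      ] local [-0.04190878  0.23592874]
carton c [ 0.47765327 -0.18392967] [ 0.0202837  -0.22378517]
carton c [ 0.42389898 -0.3000848 ] [-0.01019582 -0.34809341]
carton c [ 0.35802426 -0.27126711] [-0.08037452 -0.3324445 ]
carton c [ 0.41703882 -0.15458965] [-0.04483254 -0.20661479]
```

```bash
cat >> h.py <<'E'
O=np.array([.5007,.0396]);YAW=-.193;PL=np.array([.4825,-.0532])
def Rl(a): return np.array([[np.cos(a),-np.sin(a)],[np.sin(a),np.cos(a)]])
def loc(x,y,z): return np.r_[Rl(YAW)@[x,y]+O,z]
def down(th): # tool y at world angle th, x down
    x=np.array([0,0,-1.]);y=np.array([np.cos(th),np.sin(th),0]);return np.c_[x,y,np.cross(x,y)]
def show(st):
    print("t%.2f"%st["clock"],"eef",np.round(st["eef_pos"],4),"F",np.round(st["wrist_force"],1),"M",np.round(st["moment"],2),"g%.3f"%st["grip_width"],"j6 %.2f"%st["joint_pos"][5])
E
python3 - <<'E'
from station import ctrl,grip,cams,ticket
from h import *
for z,th in((.23,0),(.112,0),(.13,1.05),(.13,-1.05)): print(ctrl.inverse_kinematics(np.r_[PL,z],down(YAW+th)))
ctrl.move_pose(np.r_[PL,.24],down(YAW)); show(ctrl.read_state())
ctrl.movel(np.r_[PL,.1125],feed=.1); show(ctrl.read_state())
for n in("side","top"):
    s=cams.snapshot(n);cv2.imwrite(f"pics/{n}1.png",cv2.resize(s["img"][150:390,190:420,::-1],None,fx=2.4,fy=2.4))
E
```

```text
[-1.33508334e-01  1.67432382e-01  1.73128375e+00 -4.44089210e-16
  1.24287652e+00  5.94916660e-02]
[-1.33508334e-01  2.74079188e-01  1.91532473e+00 -4.44089210e-16
  9.52188736e-01  5.94916660e-02]
[-1.33508334e-01  2.53988600e-01  1.89039599e+00 -4.44089210e-16
  9.97208065e-01 -9.90508334e-01]
[-1.33508334e-01  2.53988600e-01  1.89039599e+00 -4.44089210e-16
  9.97208065e-01  1.10949167e+00]
t2.37 eef [ 0.4826 -0.0525  0.24  ] F [ 0.3  0.5 -0.6] M [-0.12  0.04  0.05] g1.001 j6 0.06
t3.79 eef [ 0.483  -0.0533  0.113 ] F [ 1.  -0.3  0.3] M [-0.07  0.09 -0.  ] g1.001 j6 0.06
```

View pics/side1.png

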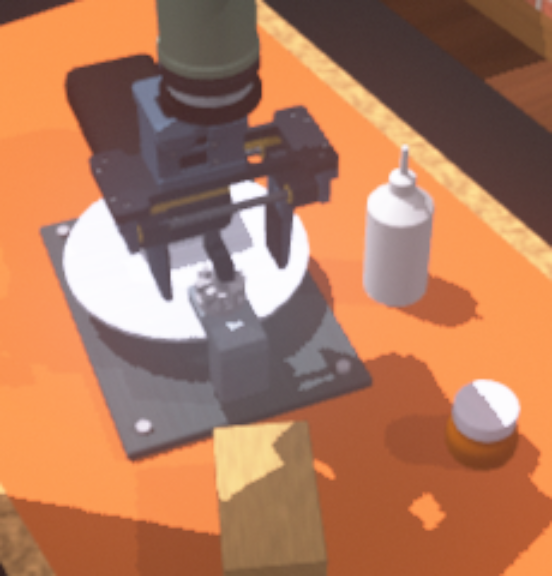

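The side view shows the open fingers on either side of the handle (crop about 165,290 and 290,260; the handle is at 222,260), and the bottle is clear. Next I grip and lift.

```bash
python3 - <<'E'
from station import ctrl,grip,cams,ticket
from h import *
grip(0.0,grip_force=40); show(ctrl.read_state())
ctrl.movel(np.r_[PL,.1125+.0185],feed=.03); show(ctrl.read_state())
for n in("side",):
    s=cams.snapshot(n);cv2.imwrite(f"pics/{n}2.png",cv2.resize(s["img"][200:330,220:360,::-1],None,fx=4,fy=4))
E
```

```text
t5.05 eef [ 0.4832 -0.0532  0.1125] F [ 2.6 -0.2 -1.6] M [-0.05 -0.34  0.01] g0.150 j6 0.06
t5.82 eef [ 0.4832 -0.0532  0.1301] F [ 6.3  0.1 -9.9] M [-0.16 -0.96 -0.01] g0.150 j6 0.06
```

View pics/side2.png

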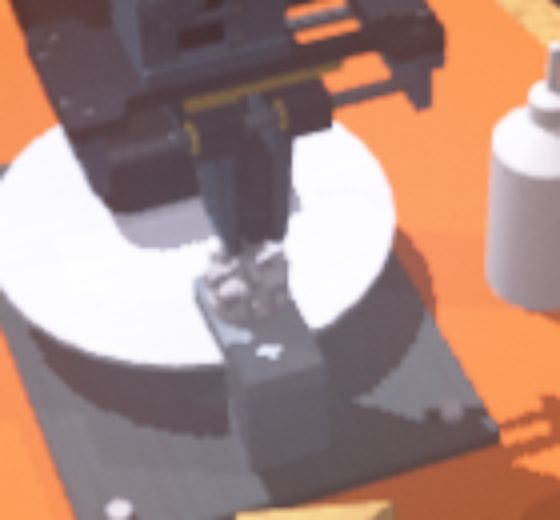

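The force is consistent with the spring at about 18 mm lift (−10 N). The side pull of +6 N in x suggests the axis is about 1 mm further out, so I shift the centre and twist.

```bash
sed -i 's/PL=np.array(\[.4825,-.0532\])/PL=np.array([.4836,-.0532])/' h.py; python3 - <<'E'
from station import ctrl,grip,cams,ticket
from h import *
p=np.r_[PL,.1315]
ctrl.movel(p,feed=.03); show(ctrl.read_state())
for th in(.2,.4,.6,.8,.95,1.08):
    ctrl.movel(p,down(YAW+th),feed=.03); show(ctrl.read_state())
    st=ctrl.read_state()
    if np.linalg.norm(st["wrist_force"])>35 or abs(st["moment"][2])>1.2: print("stop");break
E
```

```text
t6.12 eef [ 0.4832 -0.0532  0.1306] F [  3.7  -1.3 -10.9] M [-0.22 -0.62  0.03] g0.150 j6 0.06
t6.47 eef [ 0.4835 -0.0532  0.1312] F [  3.7  -0.7 -10. ] M [-0.21 -0.71  0.04] g0.149 j6 -0.14
t6.82 eef [ 0.4838 -0.0532  0.1315] F [  4.4   0.4 -11.4] M [-0.15 -0.84  0.03] g0.152 j6 -0.34
t7.17 eef [ 0.484  -0.0531  0.1316] F [  5.   -0.7 -11.3] M [-0.11 -0.93 -0.01] g0.151 j6 -0.54
t7.52 eef [ 0.4843 -0.053   0.1317] F [  6.    0.5 -11.6] M [-0.02 -1.08  0.06] g0.150 j6 -0.74
t7.82 eef [ 0.4844 -0.0528  0.1317] F [  6.2   1.  -11.9] M [ 0.05 -1.06  0.02] g0.151 j6 -0.89
t8.10 eef [ 0.4845 -0.0527  0.1317] F [  5.2   1.4 -10.7] M [ 0.18 -1.1   0.04] g0.149 j6 -1.02
```

```bash
python3 - <<'E'
from station import ctrl,grip,cams,ticket
from h import *
q=ctrl.read_state()["eef_pos"]
ctrl.movel(np.r_[q[:2],.1225],down(YAW+1.06),feed=.03); show(ctrl.read_state())
ctrl.movel(np.r_[q[:2],.1212],feed=.03); show(ctrl.read_state())
grip(.5); ctrl.wait(.3); show(ctrl.read_state())
q=ctrl.read_state()["eef_pos"]
ctrl.movel(np.r_[q[:2],.24],feed=.12); show(ctrl.read_state())
ctrl.move_pose(loc(-.15,.19,.24),down(YAW)); show(ctrl.read_state())
for n,b in(("side",(200,330,220,360)),("top",(280,370,280,400))):
    s=cams.snapshot(n);cv2.imwrite(f"pics/{n}3.png",cv2.convertScaleAbs(cv2.resize(s["img"][b[0]:b[1],b[2]:b[3],::-1],None,fx=4,fy=4),alpha=1.5))
E
```

```text
t8.55 eef [ 0.4846 -0.0528  0.1225] F [ 4.3  1.2 -9.5] M [-0.08 -0.84 -0.02] g0.151 j6 -1.00
t8.80 eef [ 0.4846 -0.0528  0.1215] F [ 4.3  0.5 -6. ] M [-0.05 -0.66 -0.02] g0.156 j6 -1.00
t9.76 eef [ 0.4845 -0.0527  0.1212] F [-0.   0.8 -0.5] M [-0.03 -0.02 -0.01] g0.500 j6 -1.00
t10.90 eef [ 0.484  -0.0526  0.2392] F [0.3 0.1 0.2] M [-0.03  0.02  0.02] g0.502 j6 -1.00
t12.44 eef [0.3901 0.2545 0.2398] F [-0.3 -0.6 -0.5] M [-0.08  0.05  0.02] g0.500 j6 0.75
```

View pics/side3.png

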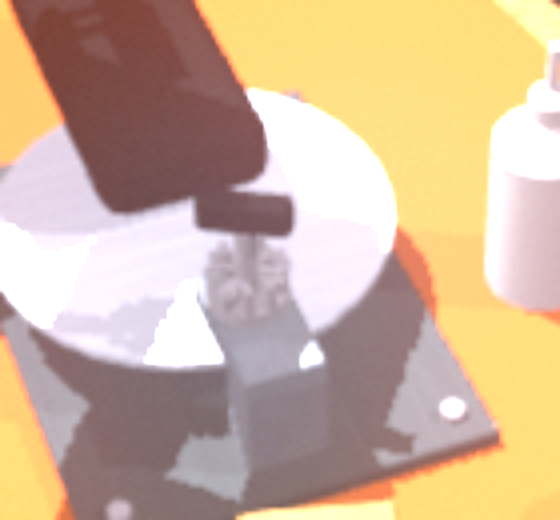

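View pics/top3.png

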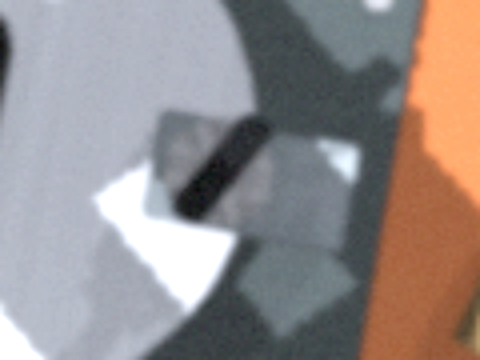

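The handle sits about 62° round (top crop, bar from 190,210 to 260,125), and the side view shows the stem exposed below it. The plunger is retracted and the fingers are off. Now I push the pad along its arc.

```bash
python3 - <<'E'
from station import ctrl,grip,cams,ticket
from h import *
grip(0.0,grip_force=20)
ctrl.movel(loc(-.13,.18,.078),down(YAW),feed=.12); show(ctrl.read_state())
def at(phi,d): # tool beside pad at swing phi; d= x offset from pad centre line
    v=Rl(-phi)@[d,.18]; return loc(v[0],v[1],.078)
ctrl.movel(at(0,-.068),down(YAW),feed=.06)
for phi in np.arange(.06,.66,.06):
    ctrl.movel(at(phi,-.062),down(YAW-phi),feed=.06); st=ctrl.read_state();print(round(phi,2),end=" ");show(st)
    if np.linalg.norm(st["wrist_force"][:2])>25: print("stop");break
for n in("side","top"):
    s=cams.snapshot(n);cv2.imwrite(f"pics/{n}4.png",s["img"][:,:,::-1])
E
```

```text
t14.85 eef [0.4081 0.2415 0.0786] F [ 0.8  0.4 -0.3] M [-0.11  0.09 -0.  ] g0.006 j6 0.70
0.06 t16.47 eef [0.486  0.2294 0.0779] F [ 0.2 -0.1 -0.7] M [-0.08  0.07  0.05] g0.007 j6 0.67
0.12 t16.81 eef [0.4971 0.2299 0.078 ] F [ 0.2  0.9 -0.4] M [-0.05  0.1  -0.03] g0.004 j6 0.72
0.18 t17.15 eef [0.5083 0.2297 0.0779] F [-0.1  0.  -0.4] M [-0.14  0.07 -0.04] g0.006 j6 0.78
0.24 t17.49 eef [0.5197 0.2289 0.0779] F [-0.  -0.3  0.8] M [-0.13  0.05  0.05] g0.004 j6 0.83
0.3 t17.83 eef [0.531  0.2274 0.0779] F [ 0.1 -0.1  0.6] M [-0.1   0.08  0.08] g0.002 j6 0.88
0.36 t18.18 eef [0.5423 0.2252 0.0779] F [0.2 0.6 0.1] M [-0.09  0.05  0.02] g0.005 j6 0.93
0.42 t18.52 eef [0.5533 0.2224 0.0779] F [-0.5  0.2 -0.1] M [-0.06  0.1   0.01] g0.005 j6 0.97
0.48 t18.86 eef [0.5642 0.2189 0.0779] F [-0.6 -0.2 -0.3] M [-0.11  0.11  0.01] g0.006 j6 1.02
0.54 t19.20 eef [0.5748 0.2148 0.0779] F [-0.9  0.2 -0.6] M [-0.09  0.1   0.01] g0.004 j6 1.07
0.6 t19.54 eef [0.5852 0.21   0.0779] F [ 0.3  0.6 -0.1] M [-0.06  0.12 -0.  ] g0.005 j6 1.12
0.66 t19.88 eef [0.5876 0.2092 0.0779] F [-18.6  14.2   9.3] M [2.11 2.92 0.24] g0.003 j6 1.16
```

View pics/top4.png

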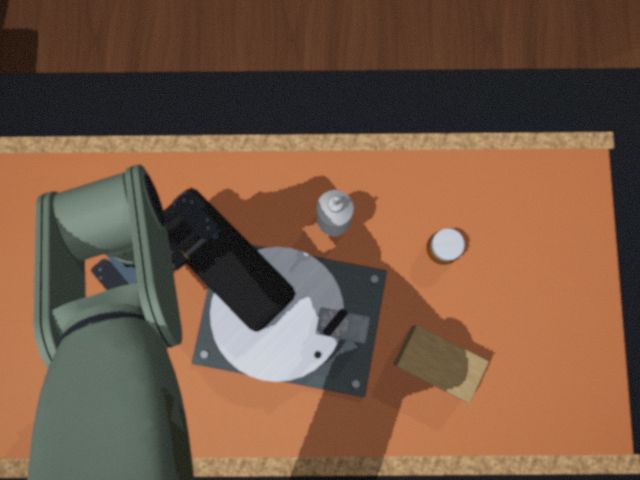

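The pad reached its stop: the force rose to 23 N at about 0.61 rad, and the bystanders look unmoved. I retreat and check.

```bash
python3 - <<'E'
from station import ctrl,grip,cams,ticket
from h import *
def at(phi,d,z): 
    v=Rl(-phi)@[d,.18]; return loc(v[0],v[1],z)
ctrl.movel(at(.6,-.12,.078),feed=.08); ctrl.movel(at(.6,-.14,.24),feed=.12)
ctrl.move_pose([.226,.45,.28],down(YAW+.9)); show(ctrl.read_state())
o=pickle.load(open("c0.pkl","rb"))
for n in("side","top"):
    s=cams.snapshot(n);cv2.imwrite(f"pics/{n}5.png",s["img"][:,:,::-1]);o[n+"5"]=s
t=o["top5"]
m=(t["img"].max(2)<50).astype(np.uint8);m[:150]=0;m[380:]=0;m[:,:100]=0;m[:,320:]=0
m=cv2.morphologyEx(m,cv2.MORPH_OPEN,np.ones((9,9)))
c=max(cv2.findContours(m,0,1)[0],key=cv2.contourArea);r=cv2.minAreaRect(c);print(r)
w=np.array([ray(t,p,.11)[:2] for p in cv2.boxPoints(r)]);print(np.round((w-O)@Rl(YAW),3))
e=[w[1]-w[0],w[2]-w[1]];v=max(e,key=np.linalg.norm);v=Rl(YAW).T@v;v*=np.sign(v[1]);print("pad angle",np.arctan2(v[0],v[1]))
for nm,b in(("bottle",(185,240,310,360)),("jar",(225,268,427,470)),("carton",(320,405,392,492))):
    A=cv2.cvtColor(o["top"]["img"],7)[b[0]:b[1],b[2]:b[3]].astype(np.float32);B=cv2.cvtColor(t["img"],7)[b[0]:b[1],b[2]:b[3]].astype(np.float32)
    print(nm,cv2.phaseCorrelate(A,B))
E
```

```text
t23.84 eef [0.2267 0.4498 0.2798] F [-0.6  0.1  0.4] M [-0.05  0.   -0.01] g0.002 j6 0.38
((224.6183319091797, 258.594482421875), (152.15097045898438, 61.5971565246582), 46.7357063293457)
[[ 0.099  0.223]
 [ 0.179  0.168]
 [ 0.035 -0.03 ]
 [-0.042  0.025]]
pad angle 0.6279828633481479
bottle ((-0.023945958122652655, 0.03726487317642935), 1.058514164765676)
jar ((0.5125612794374916, 0.4686098193822765), 0.9541120058224525)
carton ((0.023196210927338257, -0.018213913479925736), 1.0843940162658692)
```

View pics/top5.png

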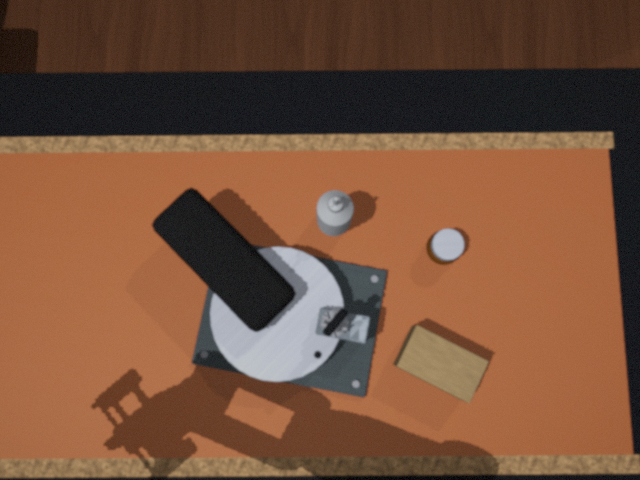

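View pics/side5.png

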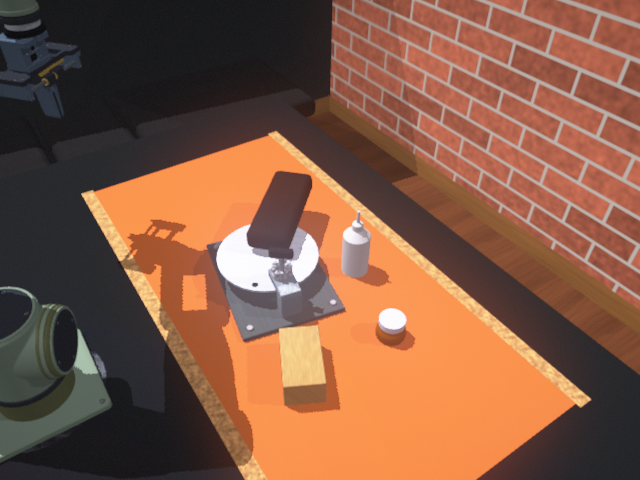

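The top view shows the pad at about 0.63 rad, which is the stop within measuring error. The handle is still turned at (335,322), the bystanders are in place and the arm is clear.

```bash
python3 -c "
from station import ticket
ticket.sign_off()"
```

```text
the job is handed in; nothing more can be done
```

The job is done and handed in; the last clock reading before hand-in was 23.8 s of the 48 s allowed. I lifted the plunger about 18 mm, twisted the handle +60° into a rest notch and let go. Then I pushed the pad along its arc with closed fingers until it met its stop, and moved the arm clear.

- **Plunger:** the picture after release showed the bar about 62° round, with the stem exposed below it. I did not measure the retracted height directly. The spring force fell from about 10 N to 6 N as I lowered it, close to the 9 mm rest height, and in the last pictures the handle was still turned.
- **Pad:** it measured 0.63 rad against a nominal 0.60. That is beyond the stop, so I take the extra as image error. The push force jumped to about 23 N at around 0.61 rad, which agrees with the stop.
- **Bystanders:** between the first and last top pictures the bottle and carton shifted less than 0.1 px. The jar shifted about 0.7 px (roughly 1 mm), far below the 30 mm limit.
- **Small disagreement:** the plunger axis I got from the images was about 1 mm off in x. I noticed it from the side force during the lift and corrected it before twisting.

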